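# Show the full mill to the phone

### The job

Two look-alike wooden pepper mills stand on the chopping board, one full and one nearly empty: lift each in turn to feel its weight, and stand the lighter one back where it stood. Then hold the heavier one up to the camera of the phone on the stand so that the stamp under its foot can be read: foot towards the lens, about 10 cm in front of it, centred, and square to the screen. Finish holding it still there in the gripper; do not touch or move anything else, the phone included.

Things in the scene. Friction and masses are not known exactly. Their poses are not given: they have to be found in the camera images.
- mill_one: One of two identical-looking turned wooden pepper mills, 170 mm tall, 58 mm across, on the board. One is full (0.37-0.47 kg), the other nearly empty (0.15-0.21 kg): only weight tells. Origin: centre of the foot's underside; z up to the head. Grip the round head, 123-159 mm up, widest (48 mm) at 141 mm; a 12 mm nut on top ends at 170 mm. Nothing on it turns; yaw is immaterial.
- mill_two: The other mill, same shape, size, origin and axes. Either may stand on the left. Centre of mass near mid-height: held by the head and tilted, the foot may swing about the line between the finger pads if the grip is weak; 60 N with that line in the plane of the tilt is safe.
- chopping_board: Square wooden board, 426x421x24 mm, fixed; its top is 24 mm above the worktop. Origin: centre of its underside. Both mills and the phone stand are on it.
- phone_lens (a point): Phone's front camera: metal-ringed dot on the midline of the screen side, 13 mm from the upper (far) short edge, about 110 mm above the worktop. z: viewing direction, square out of the screen, 30 degrees off vertical, leaning to the robot; x: up along the phone; y: left across it. Mill's foot belongs at z = 0.10 on this axis, its own z along lens z (head farther from the lens).
- phone_stand: Fixed aluminium stand, foot plate 130x76 mm, carrying a black 146x71x8 mm phone, screen up, lower short edge to the robot, rising at 30 degrees from level; 92 mm high in all. Its direction varies by 20 degrees. Origin: centre of its underside; x away from the robot (up the phone), y left, z up. The lens is at [0.049, 0, 0.086] here.
- salt_shaker: Bystander: glass salt shaker, 44 mm across, 90 mm tall, on the worktop to the right of the board. Origin: centre of its underside.
- honey_jar: Bystander: honey jar with white lid, 60 mm across, 99 mm tall, on the worktop to the right of the board. Origin: centre of its underside.
- tumbler: Bystander: clear glass tumbler, 81 mm across, 91 mm tall, on the worktop strip in front of the sink. Origin: centre of its underside.

How it is judged:
On the way, in this order (a step that is already met when the one before it is completed fails the run):
1. the nearly empty mill is lifted clear of the board in the gripper (height (world z) of mill_one above 0.034 m and contact force between the fingers and mill_one above 1 N and contact force between mill_one and chopping_board below 0.05 N), for 0.2 s.
2. the nearly empty mill stands on the board again where it stood, let go (angle between mill_one's own z axis and vertical below 0.12 rad and height (world z) of mill_one below 0.032 m and distance of mill_one from where it was at the start of the episode below 0.04 m and contact force between the fingers and mill_one below 0.2 N), for 0.2 s.
At the end, for the whole second after the job is handed in: Full mill held still in the air by the fingers alone, foot centre 70 to 130 mm in front of the lens, within 25 mm of the lens axis in x and in y, mill axis within 0.2 rad of it, foot to the lens. The other mill stands upright on the board, let go, within 40 mm of its start (all of step 2 and z of mill_two in the frame of phone_lens between 0.07 and 0.13 m and x of mill_two in the frame of phone_lens between -0.025 and 0.025 m and y of mill_two in the frame of phone_lens between -0.025 and 0.025 m and angle between the z axis of mill_two and the z axis of phone_lens, either way round below 0.2 rad and angle between mill_two's own z axis and vertical below 1 rad and height (world z) of mill_two above 0.14 m and contact force between the fingers and mill_two above 1 N and contact force between mill_two and phone_stand below 0.1 N and contact force between mill_two and chopping_board below 0.1 N and linear speed of mill_two below 0.03 m/s and angular speed of mill_two below 0.15 rad/s); the arm keeps its last pose, push and grip.
It fails at once if a bystander is moved by more than 20 mm (distance of any of salt_shaker, honey_jar, tumbler from where it was at the start of the episode above 0.02 m).
It fails at once if the phone or its stand is touched (contact force between phone_stand and the arm above 1 N or contact force between phone_stand and the fingers above 1 N or contact force between phone_stand and mill_two above 1 N or contact force between phone_stand and mill_one above 1 N).
It fails at once if the nearly empty mill is tipped over (angle between mill_one's own z axis and vertical above 0.7 rad).
It fails at once if a mill is dropped or thrown (linear speed of any of mill_two, mill_one above 1.2 m/s).
It also fails if it takes over 58 s, if anything falls off the work surface, if the arm or the gripper's body presses on something with over 40 N, if the wrist force passes 120 N, or if a joint passes its speed limit or range.

### The arm

A 6-joint arm with a two-finger parallel gripper is mounted at the origin on a cart in front of the work surface, level with it; the furniture and walls round the work are solid. World frame = base frame: x ahead of the robot, y to its left, z up, the work surface at z = 0. Lengths are in m, angles in rad, forces in N, time in s.
With the tool pointing down it reaches from about 0.4 to 0.825 m from the base axis. Payload 7 kg.
Tool frame: the origin (TCP) lies on the centre line of the jaws, within the pads' length; the fingertips stand tip_reach ahead of it and the grasp point (between the pads) is the TCP (tip_reach is the distance from the TCP to the fingertips, in m); z points along the fingers, y is the line along which they close (so a half turn about z gives the same grasp; the last joint's range is limited). The gripper opens to 88 mm and grips with 3 to 60 N. Pads are 19 mm wide; open, the fingers measure 130 mm over their backs; the gripper's body (78 mm by 193 mm) begins 47 mm behind the grasp point.
Start: joints at [-1.024, 0.359, 0.012, 0, -1.224, -0.288], TCP at [0.173, -0.653, 0.246] pointing down, gripper open.
Joint ranges: [-3.07, 3.07], [-1.43, 2.12], [-1.02, 1.25], [-3.03, 1.67], [-3.05, -0], [-3.03, 3.03]. Speed limits (rad/s): [2.39, 2.39, 3.01, 3.14, 3.14, 3.14].

### API

Orientations are given as [roll, pitch, yaw] about the fixed x, y, z axes, in that order (R = Rz(yaw) Ry(pitch) Rx(roll)).
In Python, from station import get_state, grab_frame, calibration, job_done, find_in, mark_of, tip_reach gives the robot as it stands.
- The arm moves only by the shell command python3 -m handwheel 'ROWS' [OPENING] [FORCE]. ROWS is JSON, a list of rows, each an object with "delta_pos": the shift along the world's x, y, z in units of 30 mm (1.0 is 30 mm), a list of three; "dr": the turn, a rotation vector about the world's x, y, z in degrees, a list of three. In form: [{"delta_pos": [tx, ty, tz], "dr": [rx, ry, rz]}, ...]. A call has 1 to 10 rows; each row shifts and turns the commanded pose from where the row before left it; what a row does not reach is not made up. A row lasts 1/10 s, in which the tool goes at most 50 mm and 8.59 degrees, less where a joint would pass 70% of its speed; a pose out of reach is approached as far as the arm can. A call is refused whole if a number of a shift passes 1 or a number of a turn 8.59, either way. A call with a gripper value outside its range is refused whole. OPENING is the closure, from -1 (fully open) to 1 (shut), set as the call begins (- or left out, the last holds). The fingers move at their own pace and stop on an object; FORCE is the grip in N (left out, the last holds). Time passes only in rows, so rows that do not move let the fingers close. It gives the time, the measured TCP pose, the force, the opening and the grip force at its end, in the units of the state.
- get_state(): the state, without advancing time (a new reading comes with each control period).
- grab_frame(name): name is "scene" or "top" or "wrist"; returns the picture (480x640x3 uint8, red, green, blue); there is no depth.
- calibration(name): a dict with "fx", "fy", "cx", "cy" (pixels), "k1" (the pictures are not rectified: a ray, as slopes to the right and down, at radius r is drawn at 1 + k1 r^2 times it, then the intrinsics apply), "extrinsics" (4x4, takes a point from world to camera coordinates). Camera axes: x right, y down, z forward; pixel columns grow to the right and rows downward; lengths in m; the calibration is good to about 2 mm. A picture is of the moment at which its call begins: read the wrist's pose just before it. calibration takes no time and is no camera call; for the wrist camera it gives the pose at the moment of the call.
- job_done(): hands the job in; it is judged then, once.
Trained networks look in the newest picture that a camera, given by its name, has taken for a name from the list of things; names that differ only in an ending like _2 or _b are one class to them, and where a whole thing is asked for, a point or a joint stands for the part that bears it (a point fixed in the world has none). Each returns a list of dicts, best first, with "conf" (0 to 1); they miss things now and then, are a little off and sometimes report something else, mostly with a low value. They report only what shows in the picture. A call takes as long as a camera call.
- find_in(camera, query): "location" ([column, row] in pixels, amid what is visible of it).
- mark_of(camera, query): "location" ([column, row] in pixels: a listed point, or the origin of a listed thing).
The state is a dict: "t": time; "q": joint angles; "qd": joint speeds; "joint_efforts": joint torques, N m; "eef_pos": TCP position; "ee_rot": TCP orientation; "force": force on the tool from outside, world axes, zero at the start; "moment": the same for the moment, N m; "width": finger opening in m; "gripper_force": force on a finger pad.
Only numpy, scipy, OpenCV 4.12 (cv2) and the standard library are available. Lean on these libraries where they do the work, as an engineer would, in place of code of your own. Each camera call takes 0.05 s, during which the arm holds its last target. There are 200 camera calls.

## Working session

There is one attempt and no reset: what is moved stays moved. The work goes in short steps, Python scripts to look and compute and a shell command to move; the robot and the scene stay as the last step left them, time stands still between calls to the robot, and variables do not carry over. Pictures are saved under pics/ and viewed, at most 10 in all, crops included, and the job is handed in when it is done.

```bash
mkdir -p pics; cat > h.py <<'E'
import numpy as np, cv2
from scipy.optimize import least_squares
from station import *
def ray(cam,px):
    c=calibration(cam);E=np.array(c["extrinsics"])
    d=np.array([(px[0]-c["cx"])/c["fx"],(px[1]-c["cy"])/c["fy"]]);u=d.copy()
    for _ in range(20): u=d/(1+c["k1"]*(u@u))
    R=E[:3,:3];o=-R.T@E[:3,3];v=R.T@np.array([u[0],u[1],1]);return o,v/np.linalg.norm(v)
def proj(cam,p):
    c=calibration(cam);E=np.array(c["extrinsics"]);q=E[:3,:3]@np.array(p)+E[:3,3];u=q[:2]/q[2]
    u=u*(1+c["k1"]*(u@u));return [c["fx"]*u[0]+c["cx"],c["fy"]*u[1]+c["cy"]]
def atz(cam,px,z):
    o,v=ray(cam,px);return o+v*(z-o[2])/v[2]
def save(cam,name):
    f=grab_frame(cam);cv2.imwrite("pics/"+name,cv2.cvtColor(f,cv2.COLOR_RGB2BGR));return f
E
python3 - <<'E'
from h import *
np.set_printoptions(precision=3,suppress=True)
print(tip_reach, get_state())
zs=dict(mill_one=.024,mill_two=.024,phone_lens=.11,phone_stand=.024,salt_shaker=0,honey_jar=0,tumbler=0,chopping_board=0)
for cam in("scene","top"):
    save(cam,cam+"0.png")
    o,_=ray(cam,[320,240]);print(cam,o)
    for n,z in zs.items():
        for m in mark_of(cam,n)[:3]: print(cam,n,np.round(m["location"]),round(m["conf"],2),atz(cam,m["location"],z))
E
```

```text
0.019 {'t': 0.0, 'q': array([-1.024,  0.359,  0.011, -0.   , -1.224, -0.288]), 'qd': array([ 0.001, -0.002, -0.   ,  0.002,  0.001,  0.   ]), 'joint_efforts': array([ -0.001, -58.273,  29.306,   6.997,   0.007,  -0.   ]), 'eef_pos': array([ 0.173, -0.652,  0.245]), 'ee_rot': array([ 3.14 , -0.   , -2.883]), 'force': array([ 0.305, -0.639,  0.903]), 'moment': array([ 0.011, -0.033, -0.036]), 'gripper_force': 0.0, 'width': 0.08758635320042464}
scene [-0.108  0.613  0.846]
scene mill_one [326. 283.] 0.59 [ 0.484 -0.084  0.024]
scene phone_lens [262. 228.] 0.56 [ 0.675 -0.064  0.11 ]
scene honey_jar [336. 240.] 0.61 [ 0.594 -0.257  0.   ]
scene tumbler [422. 240.] 0.6 [ 0.411 -0.41   0.   ]
scene tumbler [270. 261.] 0.59 [ 0.668 -0.076  0.   ]
scene chopping_board [275. 302.] 0.61 [0.551 0.026 0.   ]
top [ 0.396 -0.145  0.988]
top mill_one [310. 267.] 0.95 [ 0.489 -0.097  0.024]
top mill_two [201. 263.] 0.77 [0.502 0.127 0.024]
top phone_lens [296. 160.] 0.58 [ 0.686 -0.077  0.11 ]
top phone_stand [292. 192.] 0.56 [ 0.645 -0.06   0.024]
top salt_shaker [391. 269.] 0.83 [ 0.483 -0.261  0.   ]
top salt_shaker [252. 234.] 0.68 [0.562 0.025 0.   ]
top honey_jar [380. 223.] 0.83 [ 0.58  -0.241  0.   ]
top honey_jar [295. 157.] 0.23 [ 0.728 -0.065  0.   ]
top tumbler [457. 308.] 0.9 [ 0.4   -0.392  0.   ]
top chopping_board [256. 235.] 0.77 [0.56  0.018 0.   ]
```

View pics/top0.png

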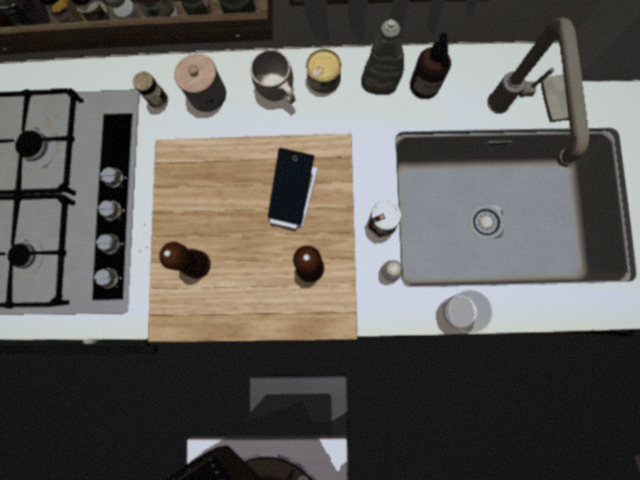

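View pics/scene0.png

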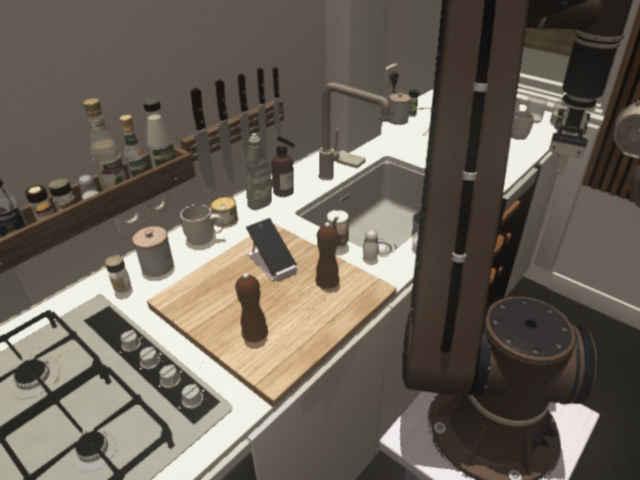

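```bash
python3 - <<'E'
from h import *
np.set_printoptions(precision=4,suppress=True)
def tri(a,b):
    A=np.zeros((3,3));r=np.zeros(3)
    for cam,p in(("top",a),("scene",b)):
        o,v=ray(cam,p);P=np.eye(3)-np.outer(v,v);A+=P;r+=P@o
    return np.linalg.solve(A,r)
print("headL",tri((174,256),(247,288)),atz("top",(174,256),.165))
print("headR",tri((308,257),(327,238)),atz("top",(308,257),.165))
print("lens",tri((294.5,158),(262,228)))
print("foot scene L",atz("scene",(255,333),.024),"R",atz("scene",(327,282),.024))
# phone outline in top image
f=cv2.imread("pics/top0.png");g=cv2.cvtColor(f,cv2.COLOR_BGR2GRAY)[140:235,260:325]
_,th=cv2.threshold(g,70,255,cv2.THRESH_BINARY_INV)
n,l,s,_=cv2.connectedComponentsWithStats(th);i=1+np.argmax(s[1:,4]);c,_=cv2.findContours((l==i).astype(np.uint8),0,2)
b=cv2.boxPoints(cv2.minAreaRect(c[0]))+[260,140];print(s[i],b)
c4=cv2.approxPolyDP(c[0],5,True)[:,0]+[260,140];print(c4)
cv2.imwrite("pics/crop.png",cv2.resize(f[140:280,150:330],None,fx=4,fy=4,interpolation=2))
E
```

```text
headL [0.5015 0.1402 0.1536] [0.4992 0.1357 0.165 ]
headR [ 0.4941 -0.0992  0.1467] [ 0.4926 -0.0997  0.165 ]
lens [ 0.6913 -0.0742  0.0984]
foot scene L [0.4966 0.1396 0.024 ] R [ 0.4842 -0.0887  0.024 ]
[   8    8   46   77 2466] [[265.936 218.352]
 [278.784 147.688]
 [314.16  154.12 ]
 [301.312 224.784]]
[[280 148]
 [268 216]
 [300 224]
 [313 156]]
```

View pics/crop.png

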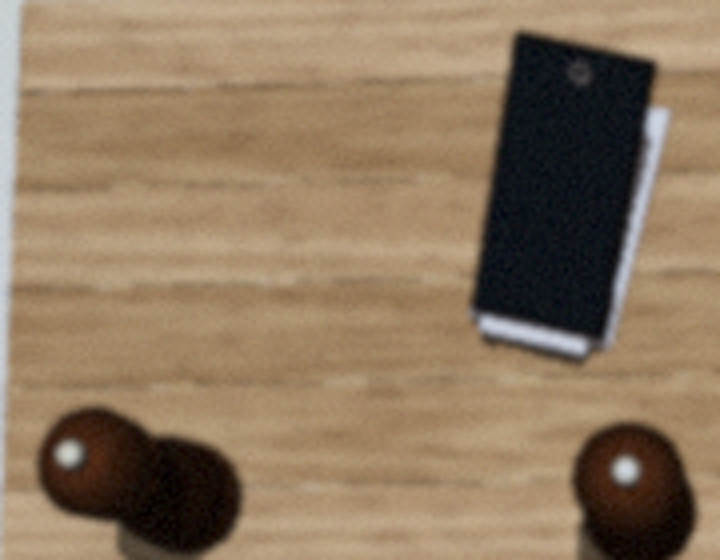

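```bash
python3 - <<'E'
from h import *
np.set_printoptions(precision=4,suppress=True)
P=lambda x,y:(150+(x+.5)/4-.5,140+(y+.5)/4-.5)
print("L",atz("top",P(68,452),.192),"R",atz("top",P(625,470),.192))
L=atz("top",P(579,72),.11);print("lens",L)
pts=[P(516,32),P(656,62),P(604,338),P(474,315),P(579,72)]
loc=np.array([[.013,.0355],[.013,-.0355],[-.133,-.0355],[-.133,.0355],[0,0]])
c,s=np.cos(np.pi/6),.5
def res(p):
    x,y,a=p;h=np.array([np.cos(a),np.sin(a),0]);l=np.array([-np.sin(a),np.cos(a),0])
    return np.concatenate([np.array(proj("top",np.array([x,y,.11])+u*(c*h+[0,0,s])+v*l))-q for (u,v),q in zip(loc,pts)])
r=least_squares(res,[L[0],L[1],0]);x,y,a=r.x;print(r.x,np.degrees(a),r.fun)
h=np.array([np.cos(a),np.sin(a),0]);z=-s*h+[0,0,c];lens=np.array([x,y,.11])
print("lens z",z,"tcp goal",lens+.241*z)
R=cv2.Rodrigues(np.array(get_state()["ee_rot"])*0)[0]
from scipy.spatial.transform import Rotation as Ro
T=Ro.from_euler("xyz",get_state()["ee_rot"]).as_matrix();print(T)
print("tool y heading deg",np.degrees(np.arctan2(T[1,1],T[0,1])))
E
```

```text
L [0.5019 0.1395 0.192 ] R [ 0.4893 -0.0976  0.192 ]
lens [ 0.6907 -0.0733  0.11  ]
[ 0.6909 -0.074  -0.242 ] -13.865930231836698 [-0.8156 -0.4887  0.394  -0.4755  0.853   1.4188 -0.8503 -0.3301  0.4019
 -0.1207]
lens z [-0.4854  0.1198  0.866 ] tcp goal [ 0.5739 -0.0452  0.3187]
[[-0.9667 -0.2559  0.    ]
 [-0.2559  0.9667  0.    ]
 [-0.      0.     -1.    ]]
tool y heading deg 104.82930867257068
```

```bash
python3 -m handwheel '[{"delta_pos":[0.53,0.92,0.04],"dr":[0,0,3.07]},{"delta_pos":[0.53,0.92,0.04],"dr":[0,0,3.07]},{"delta_pos":[0.53,0.92,0.04],"dr":[0,0,3.07]},{"delta_pos":[0.53,0.92,0.04],"dr":[0,0,3.07]},{"delta_pos":[0.53,0.92,0.04],"dr":[0,0,3.07]},{"delta_pos":[0.53,0.92,0.04],"dr":[0,0,3.07]},{"delta_pos":[0.53,0.92,0.04],"dr":[0,0,3.07]},{"delta_pos":[0.53,0.92,0.04],"dr":[0,0,3.07]},{"delta_pos":[0.53,0.92,0.04],"dr":[0,0,3.07]},{"delta_pos":[0.53,0.92,0.04],"dr":[0,0,3.07]}]' -1 60
python3 -m handwheel '[{"delta_pos":[0.53,0.92,0],"dr":[0,0,3.07]},{"delta_pos":[0.53,0.92,0],"dr":[0,0,3.07]},{"delta_pos":[0.53,0.92,0],"dr":[0,0,3.07]},{"delta_pos":[0.53,0.92,0],"dr":[0,0,3.07]},{"delta_pos":[0.53,0.92,0],"dr":[0,0,3.07]},{"delta_pos":[0.53,0.92,0],"dr":[0,0,3.07]},{"delta_pos":[0.53,0.92,0],"dr":[0,0,3.07]},{"delta_pos":[0.53,0.92,0],"dr":[0,0,3.07]},{"delta_pos":[0.53,0.92,0],"dr":[0,0,3.07]},{"delta_pos":[0,0,0],"dr":[0,0,3.07]}]'
python3 - <<'E'
from h import *
s=get_state();print(s["t"],s["eef_pos"],s["ee_rot"],s["q"],s["force"])
save("wrist","w1.png")
for n in("mill_one","mill_two"):
  for m in find_in("wrist",n)[:3]: print(n,m)
print(proj("wrist",s["eef_pos"]),proj("wrist",s["eef_pos"]-[0,0,.06]))
E
```

```text
t: 1.9
eef_pos: [0.3322, -0.3754, 0.2579]
ee_rot: [-3.141, 0.0, -2.345]
force: [1.0, 0.6, 0.7]
width: 0.0874
gripper_force: 0.0
t: 2.9
eef_pos: [0.4765, -0.1257, 0.2577]
ee_rot: [-3.141, 0.0, -1.806]
force: [-0.2, -1.9, -0.4]
width: 0.0876
gripper_force: 0.0
2.9 [ 0.47647296 -0.12571871  0.25768702] [-3.14082152e+00  3.40311907e-04 -1.80627264e+00] [ 1.41786398e-01  4.60361824e-02 -3.59812202e-01 -3.51798363e-05
 -1.16410567e+00 -3.77248945e-01] [-0.2326782  -1.92113679 -0.3589217 ]
mill_one {'location': [320.7, 270.8], 'conf': 0.72}
mill_two {'location': [353.9, 391.8], 'conf': 0.77}
[np.float64(317.2000785075806), np.float64(324.0619960894621)] [np.float64(318.34074745489545), np.float64(272.42330055738194)]
```

View pics/w1.png

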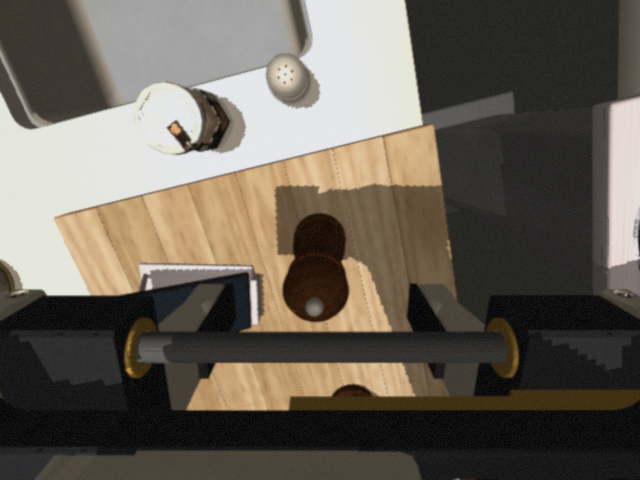

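```bash
python3 - <<'E'
from h import *
print(atz("wrist",(314,307),.192),atz("wrist",(316,287),.168),atz("wrist",(320,238),.05)); print(get_state()["eef_pos"])
E
```

```text
[ 0.48587209 -0.10003458  0.192     ] [ 0.48418365 -0.10281737  0.168     ] [ 0.48177196 -0.10251689  0.05      ]
[ 0.47483018 -0.12786073  0.25761073]
```

```bash
python3 -m handwheel '[{"delta_pos":[0.2,0.47,0],"dr":[0,0,0]},{"delta_pos":[0.2,0.47,0],"dr":[0,0,0]},{"delta_pos":[0,0,-0.2],"dr":[0,0,0]},{"delta_pos":[0,0,-0.5],"dr":[0,0,0]},{"delta_pos":[0,0,-0.6],"dr":[0,0,0]},{"delta_pos":[0,0,-0.6],"dr":[0,0,0]},{"delta_pos":[0,0,-0.6],"dr":[0,0,0]},{"delta_pos":[0,0,-0.4],"dr":[0,0,0]},{"delta_pos":[0,0,-0.2],"dr":[0,0,0]},{"delta_pos":[0,0,0],"dr":[0,0,0]}]' -1 60
python3 -m handwheel '[{"delta_pos":[0,0,0],"dr":[0,0,0]},{"delta_pos":[0,0,0],"dr":[0,0,0]},{"delta_pos":[0,0,0],"dr":[0,0,0]},{"delta_pos":[0,0,0],"dr":[0,0,0]},{"delta_pos":[0,0,0],"dr":[0,0,0]},{"delta_pos":[0,0,0],"dr":[0,0,0]},{"delta_pos":[0,0,0],"dr":[0,0,0]}]' 1 60
```

```text
t: 4.05
eef_pos: [0.4865, -0.0999, 0.1639]
ee_rot: [3.14, -0.001, -1.811]
force: [-0.0, 0.4, 0.2]
width: 0.0875
gripper_force: 0.0
t: 4.75
eef_pos: [0.4869, -0.0999, 0.1647]
ee_rot: [-3.141, 0.0, -1.811]
force: [0.5, -0.8, 1.1]
width: 0.0457
gripper_force: 60.0
```

```bash
python3 -m handwheel '[{"delta_pos":[0,0,0.2],"dr":[0,0,0]},{"delta_pos":[0,0,0.4],"dr":[0,0,0]},{"delta_pos":[0,0,0.4],"dr":[0,0,0]},{"delta_pos":[0,0,0.2],"dr":[0,0,0]},{"delta_pos":[0,0,0],"dr":[0,0,0]},{"delta_pos":[0,0,0],"dr":[0,0,0]},{"delta_pos":[0,0,0],"dr":[0,0,0]},{"delta_pos":[0,0,0],"dr":[0,0,0]}]'
for i in 1 2 3 4 5; do python3 -m handwheel '[{"delta_pos":[0,0,0],"dr":[0,0,0]}]' | grep -E "force:|pos"; done
python3 -c "
from station import *;print(get_state()['joint_efforts'])"
```

```text
t: 5.55
eef_pos: [0.4865, -0.0999, 0.2001]
ee_rot: [3.141, -0.0, -1.811]
force: [0.3, 0.3, -2.4]
width: 0.0459
gripper_force: 60.0
eef_pos: [0.4867, -0.0999, 0.2002]
force: [0.7, 0.6, -1.3]
gripper_force: 60.0
eef_pos: [0.4867, -0.0999, 0.2003]
force: [0.3, -0.3, -1.7]
gripper_force: 60.0
eef_pos: [0.4868, -0.0999, 0.2004]
force: [-0.6, 0.6, -2.6]
gripper_force: 60.0
eef_pos: [0.4868, -0.0999, 0.2005]
force: [0.0, -0.1, -1.8]
gripper_force: 60.0
eef_pos: [0.4868, -0.0999, 0.2006]
force: [-0.9, 0.3, -1.1]
gripper_force: 60.0
[ 1.09034700e-03 -3.58839762e+01  2.75051218e+01  6.69371322e+00
  1.79112234e-03 -2.61811474e-04]
```

The mean is about -1.8 N, so this is the light mill. I'll set it back down where it stood.

```bash
python3 -m handwheel '[{"delta_pos":[0,0,-0.2],"dr":[0,0,0]},{"delta_pos":[0,0,-0.4],"dr":[0,0,0]},{"delta_pos":[0,0,-0.3],"dr":[0,0,0]},{"delta_pos":[0,0,-0.15],"dr":[0,0,0]},{"delta_pos":[0,0,-0.08],"dr":[0,0,0]},{"delta_pos":[0,0,-0.08],"dr":[0,0,0]},{"delta_pos":[0,0,0],"dr":[0,0,0]},{"delta_pos":[0,0,0],"dr":[0,0,0]}]'
```

```text
t: 6.85
eef_pos: [0.4871, -0.0999, 0.1647]
ee_rot: [-3.141, 0.0, -1.811]
force: [-1.5, 0.1, 2.0]
width: 0.0456
gripper_force: 60.0
```

```bash
python3 -m handwheel '[{"delta_pos":[0,0,0],"dr":[0,0,0]},{"delta_pos":[0,0,0],"dr":[0,0,0]},{"delta_pos":[0,0,0],"dr":[0,0,0]},{"delta_pos":[0,0,0],"dr":[0,0,0]},{"delta_pos":[0,0,0],"dr":[0,0,0]},{"delta_pos":[0,0,0],"dr":[0,0,0]}]' -1 60
python3 -m handwheel '[{"delta_pos":[0,0,0.3],"dr":[0,0,0]},{"delta_pos":[0,0,0.6],"dr":[0,0,0]},{"delta_pos":[0,0,0.7],"dr":[0,0,0]},{"delta_pos":[0,0,0.7],"dr":[0,0,0]},{"delta_pos":[0,0,0.5],"dr":[0,0,0]},{"delta_pos":[0,0,0.2],"dr":[0,0,0]}]'
python3 -m handwheel '[{"delta_pos":[0.05,0.75,0],"dr":[0,0,0]},{"delta_pos":[0.05,0.75,0],"dr":[0,0,0]},{"delta_pos":[0.05,0.75,0],"dr":[0,0,0]},{"delta_pos":[0.05,0.75,0],"dr":[0,0,0]},{"delta_pos":[0.05,0.75,0],"dr":[0,0,0]},{"delta_pos":[0.05,0.75,0],"dr":[0,0,0]},{"delta_pos":[0.05,0.75,0],"dr":[0,0,0]},{"delta_pos":[0.05,0.75,0],"dr":[0,0,0]},{"delta_pos":[0.05,0.75,0],"dr":[0,0,0]},{"delta_pos":[0,0,0],"dr":[0,0,0]}]'
python3 - <<'E'
from h import *
print(get_state()["eef_pos"],get_state()["q"]); save("wrist","w2.png")
for n in("mill_one","mill_two"):
  for m in find_in("wrist",n)[:3]: print(n,m)
E
```

```text
t: 7.45
eef_pos: [0.4869, -0.0999, 0.1643]
ee_rot: [-3.142, 0.0, -1.811]
force: [0.6, -1.0, -0.0]
width: 0.0861
gripper_force: 0.0
t: 8.05
eef_pos: [0.4876, -0.0999, 0.2565]
ee_rot: [-3.139, 0.001, -1.811]
force: [-0.2, -0.4, 0.6]
width: 0.0879
gripper_force: 0.0
t: 9.05
eef_pos: [0.5004, 0.1045, 0.2539]
ee_rot: [3.141, -0.0, -1.809]
force: [-0.3, -0.7, 0.1]
width: 0.0876
gripper_force: 0.0
[0.50040251 0.10445392 0.25390665] [ 5.90259553e-01  8.17218727e-02 -3.29720923e-01 -2.05253911e-04
 -1.15972797e+00 -8.28677104e-01]
mill_two {'location': [333.2, 274.3], 'conf': 0.87}
```

View pics/w2.png

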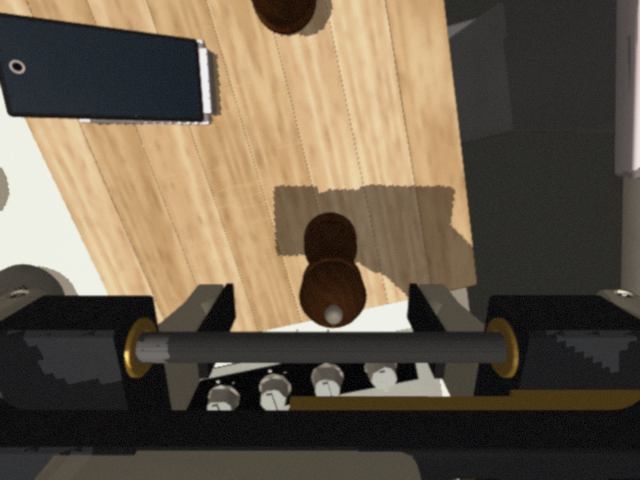

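```bash
python3 - <<'E'
from h import *
print(get_state()["eef_pos"],atz("wrist",(334,316),.192),atz("wrist",(333,290),.168))
print("lens",atz("wrist",(16.5,67),.11))
a=atz("wrist",(199,41),.0435);b=atz("wrist",(209,124),.0435);print(a,b,np.degrees(np.arctan2(*(a-b)[[1,0]])), np.linalg.norm(a-b))
E
```

```text
[0.5000152  0.10234398 0.2540118 ] [0.4993449  0.13775784 0.192     ] [0.49761005 0.13086424 0.168     ]
lens [ 0.6889872  -0.07458771  0.11      ]
[ 0.56820598 -0.07724145  0.0435    ] [ 0.5830305  -0.00808166  0.0435    ] -102.09837250970413 0.07073078025476193
```

```bash
python3 -m handwheel '[{"delta_pos":[0,0.57,0],"dr":[0,0,0]},{"delta_pos":[0,0.58,0],"dr":[0,0,0]},{"delta_pos":[0,0,-0.2],"dr":[0,0,0]},{"delta_pos":[0,0,-0.5],"dr":[0,0,0]},{"delta_pos":[0,0,-0.6],"dr":[0,0,0]},{"delta_pos":[0,0,-0.6],"dr":[0,0,0]},{"delta_pos":[0,0,-0.5],"dr":[0,0,0]},{"delta_pos":[0,0,-0.4],"dr":[0,0,0]},{"delta_pos":[0,0,-0.17],"dr":[0,0,0]},{"delta_pos":[0,0,0],"dr":[0,0,0]}]' -1 60
python3 -m handwheel '[{"delta_pos":[0,0,0],"dr":[0,0,0]},{"delta_pos":[0,0,0],"dr":[0,0,0]},{"delta_pos":[0,0,0],"dr":[0,0,0]},{"delta_pos":[0,0,0],"dr":[0,0,0]},{"delta_pos":[0,0,0],"dr":[0,0,0]},{"delta_pos":[0,0,0],"dr":[0,0,0]},{"delta_pos":[0,0,0],"dr":[0,0,0]}]' 1 60
python3 -m handwheel '[{"delta_pos":[0,0,0.2],"dr":[0,0,0]},{"delta_pos":[0,0,0.4],"dr":[0,0,0]},{"delta_pos":[0,0,0.4],"dr":[0,0,0]},{"delta_pos":[0,0,0.2],"dr":[0,0,0]},{"delta_pos":[0,0,0],"dr":[0,0,0]},{"delta_pos":[0,0,0],"dr":[0,0,0]},{"delta_pos":[0,0,0],"dr":[0,0,0]},{"delta_pos":[0,0,0],"dr":[0,0,0]}]'
for i in 1 2 3 4; do python3 -m handwheel '[{"delta_pos":[0,0,0],"dr":[0,0,0]}]' | grep -E "force:|pos"; done
```

```text
t: 10.2
eef_pos: [0.5001, 0.137, 0.1645]
ee_rot: [3.141, -0.001, -1.811]
force: [0.3, 0.3, -0.2]
width: 0.0875
gripper_force: 0.0
t: 10.9
eef_pos: [0.5002, 0.1371, 0.1653]
ee_rot: [3.141, -0.0, -1.811]
force: [-2.8, 0.2, 3.0]
width: 0.0465
gripper_force: 60.0
t: 11.7
eef_pos: [0.5001, 0.1369, 0.2007]
ee_rot: [3.141, -0.001, -1.811]
force: [0.2, 0.7, -4.5]
width: 0.0463
gripper_force: 60.0
eef_pos: [0.5002, 0.137, 0.2008]
force: [0.2, 0.0, -3.7]
gripper_force: 60.0
eef_pos: [0.5003, 0.1371, 0.2009]
force: [-0.0, -0.2, -3.0]
gripper_force: 60.0
eef_pos: [0.5003, 0.1371, 0.201]
force: [0.4, -0.5, -3.5]
gripper_force: 60.0
eef_pos: [0.5003, 0.1371, 0.2011]
force: [-0.2, -0.6, -5.1]
gripper_force: 60.0
```

```bash
python3 -m handwheel '[{"delta_pos":[0,0,0.3],"dr":[0,0,0]},{"delta_pos":[0,0,0.6],"dr":[0,0,0]},{"delta_pos":[0,0,0.7],"dr":[0,0,0]},{"delta_pos":[0,0,0.8],"dr":[0,0,0]},{"delta_pos":[0,0,0.8],"dr":[0,0,0]},{"delta_pos":[0,0,0.7],"dr":[0,0,0]},{"delta_pos":[0,0,0.6],"dr":[0,0,0]},{"delta_pos":[0,0,0.3],"dr":[0,0,0]},{"delta_pos":[0,0,0.2],"dr":[0,0,0]}]'
python3 -m handwheel '[{"delta_pos":[0.12,-0.3,0],"dr":[-0.35,-1.45,0]},{"delta_pos":[0.24,-0.6,0],"dr":[-0.71,-2.91,0]},{"delta_pos":[0.24,-0.6,0],"dr":[-0.71,-2.91,0]},{"delta_pos":[0.24,-0.6,0],"dr":[-0.71,-2.91,0]},{"delta_pos":[0.24,-0.6,0],"dr":[-0.71,-2.91,0]},{"delta_pos":[0.24,-0.6,0],"dr":[-0.71,-2.91,0]},{"delta_pos":[0.24,-0.6,0],"dr":[-0.71,-2.91,0]},{"delta_pos":[0.24,-0.6,0],"dr":[-0.71,-2.91,0]},{"delta_pos":[0.24,-0.6,0],"dr":[-0.71,-2.91,0]},{"delta_pos":[0.24,-0.6,0],"dr":[-0.71,-2.91,0]}]'
python3 -m handwheel '[{"delta_pos":[0.24,-0.6,0],"dr":[-0.71,-2.91,0]},{"delta_pos":[0.12,-0.3,0],"dr":[-0.35,-1.45,0]},{"delta_pos":[0,0,0],"dr":[0,0,0]},{"delta_pos":[0,0,0],"dr":[0,0,0]},{"delta_pos":[0,0,0],"dr":[0,0,0]}]'
cat > chk.py <<'E'
from h import *
from scipy.spatial.transform import Rotation as Ro
np.set_printoptions(precision=4,suppress=True)
s=get_state();T=Ro.from_euler("xyz",s["ee_rot"]).as_matrix();a=np.radians(-13.5)
h=np.array([np.cos(a),np.sin(a),0]);l=np.array([-np.sin(a),np.cos(a),0]);z=-.5*h+[0,0,np.cos(np.pi/6)];x=np.cross(l,z)
L=np.array([.690,-.0745,.11]);foot=s["eef_pos"]+.141*T[:,2];d=foot-L
print("foot in lens",d@x,d@l,d@z,"tool -z in lens",-T[:,2]@x,-T[:,2]@l,-T[:,2]@z,"goal move units",(L+.241*z-s["eef_pos"])/.03)
w=Ro.from_matrix(np.array(Ro.align_vectors([z],[-T[:,2]])[0].as_matrix())).as_rotvec(degrees=True);print("dr",w,s["t"],s["eef_pos"],s["width"],s["q"])
print("expected foot px scene/top",proj("scene",foot),proj("top",foot),"head",proj("scene",s["eef_pos"]))
E
python3 chk.py
```

```text
t: 13.0
eef_pos: [0.5003, 0.1371, 0.3521]
ee_rot: [-3.141, 0.001, -1.811]
force: [-0.7, -0.4, -4.0]
width: 0.0465
gripper_force: 60.0
t: 14.0
eef_pos: [0.5679, -0.0349, 0.3497]
ee_rot: [-2.644, -0.001, -1.81]
force: [0.3, -0.1, -4.4]
width: 0.0469
gripper_force: 60.0
t: 14.5
eef_pos: [0.5795, -0.0606, 0.351]
ee_rot: [-2.567, 0.001, -1.811]
force: [-0.1, 0.7, -4.2]
width: 0.0467
gripper_force: 60.0
foot in lens 0.03180507070923615 -0.012559206932965663 0.12326578605300827 tool -z in lens -0.050686970120130626 0.0018168827817799948 0.9987129367325719 goal move units [-0.2223  0.4751 -1.0774]
dr [0.766  2.8041 0.0521] 14.5 [ 0.5795 -0.0606  0.351 ] 0.046683425962219686 [ 0.3933 -0.165  -0.6793  0.5571 -0.6525 -1.012 ]
expected foot px scene/top [np.float64(268.88172600761015), np.float64(186.27808471424288)] [np.float64(291.6471476947225), np.float64(155.16798609019355)] head [np.float64(283.7606726555723), np.float64(153.03402232679326)]
```

Correcting slowly.

```bash
python3 -m handwheel '[{"delta_pos":[-0.04,0.08,-0.1],"dr":[0.13,0.47,0]},{"delta_pos":[-0.04,0.08,-0.2],"dr":[0.13,0.47,0]},{"delta_pos":[-0.04,0.08,-0.25],"dr":[0.13,0.47,0]},{"delta_pos":[-0.04,0.08,-0.25],"dr":[0.13,0.47,0]},{"delta_pos":[-0.04,0.08,-0.2],"dr":[0.13,0.47,0]},{"delta_pos":[-0.02,0.07,-0.08],"dr":[0.13,0.47,0]},{"delta_pos":[0,0,0],"dr":[0,0,0]},{"delta_pos":[0,0,0],"dr":[0,0,0]}]'
python3 chk.py; python3 - <<'E'
from h import *
f=save("scene","s2.png");g=cv2.imread("pics/s2.png");a=cv2.resize(g[110:350,190:400],None,fx=2.5,fy=2.5)
cv2.imwrite("pics/s2c.png",a)
f=save("top","t2.png");g=cv2.imread("pics/t2.png");cv2.imwrite("pics/t2c.png",cv2.resize(g[120:300,150:350],None,fx=3,fy=3))
E
```

```text
t: 15.3
eef_pos: [0.5732, -0.0466, 0.319]
ee_rot: [-2.617, 0.002, -1.811]
force: [-0.4, 0.2, -3.8]
width: 0.0465
gripper_force: 60.0
foot in lens 0.0005954253716897798 -0.00021140289439112436 0.10009553512739253 tool -z in lens -0.0006151669465926379 0.00016232295982722061 0.9999997976104218 goal move units [-0.0113  0.0092 -0.0112]
dr [0.0161 0.0324 0.0047] 15.3 [ 0.5732 -0.0466  0.319 ] 0.04645387045830622 [ 0.4171 -0.1359 -0.6973  0.5282 -0.6478 -1.0252]
expected foot px scene/top [np.float64(268.81698750354707), np.float64(203.66302213970891)] [np.float64(284.4893019201495), np.float64(168.91944647288142)] head [np.float64(282.08321203889807), np.float64(169.83971967176944)]
```

View pics/s2c.png

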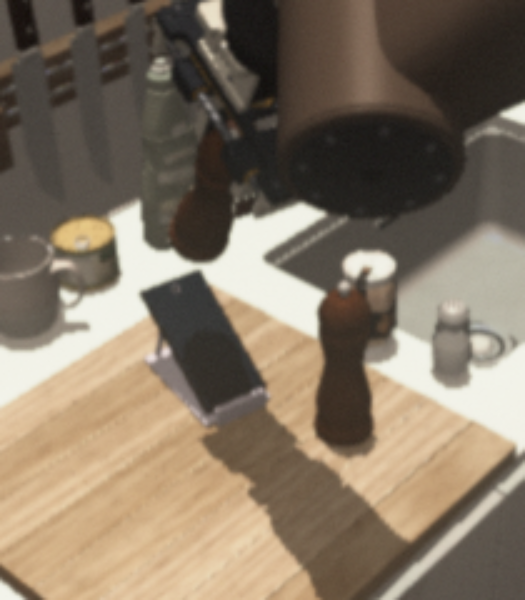

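View pics/t2c.png

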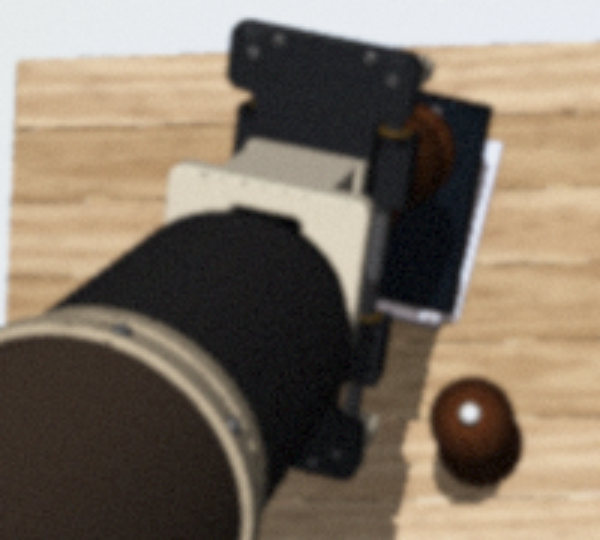

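```bash
cat > ov.py <<'E'
from h import *
from scipy.spatial.transform import Rotation as Ro
s=get_state();T=Ro.from_euler("xyz",s["ee_rot"]).as_matrix();p=s["eef_pos"]
f=grab_frame("scene")[140:240,240:310,::-1];k=6;f=cv2.resize(f,None,fx=k,fy=k,interpolation=2);f=cv2.convertScaleAbs(f,alpha=1.6)
q=lambda P:tuple(int(v) for v in (np.array(proj("scene",P))-[240,140]+.5)*k)
for h,r in((0,.029),(.03,.029),(.141,.024)):
    for t in np.arange(0,6.3,.15): cv2.circle(f,q(p+(.141-h)*T[:,2]+r*(np.cos(t)*T[:,0]+np.sin(t)*T[:,1])),1,(0,255,0),-1)
cv2.line(f,q(p),q(p+.141*T[:,2]),(255,255,0),1);cv2.imwrite("pics/ov.png",f)
E
python3 ov.py
```

```text
(no output)
```

View pics/ov.png

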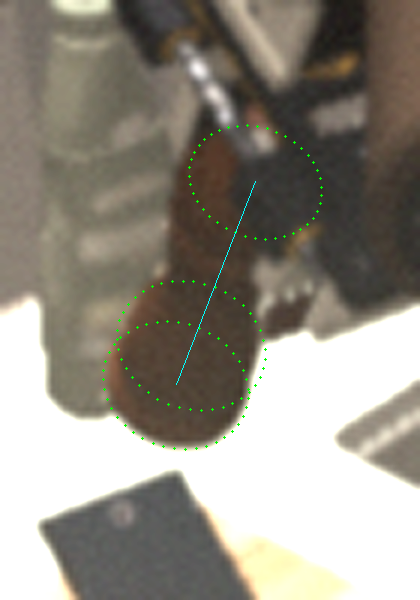

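The foot outline matches the predicted pose almost exactly. The lens is below it, and the light mill stands upright at its start.

```bash
python3 chk.py | head -1; python3 -c "
from station import *;s=get_state();print(s['qd'],s['gripper_force']);print(job_done())"
```

```text
foot in lens 0.0005214539697808787 -0.00046098547397464097 0.10017891640079285 tool -z in lens -0.0006831868816985498 0.00022639046651358558 0.9999997410014873 goal move units [-0.0057  0.0161 -0.0122]
[-0.00144027 -0.00211378 -0.00057075 -0.00059179 -0.00069112 -0.00138017] 59.99881597235799
the job is handed in; nothing more can be done
None
```

I handed the job in with the light mill back where it stood and the full mill held still, its foot about 100 mm in front of the phone lens, centred and square by my estimate; no verdict came back.

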